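# Change over the tea-break caddies beside the charcoal stove

## Robot

A 6-joint arm with a two-finger parallel gripper is mounted at the origin on the work surface. World frame = base frame: x ahead of the robot, y to its left, z up, the work surface at z = 0. Lengths are in m, angles in rad, forces in N, time in s.
With the tool pointing down it reaches from about 0.275 to 0.825 m from the base axis. Payload 4.9 kg.
Tool frame: the origin (TCP) lies at the centre of the arm's flange, where the gripper is bolted on; the fingertips stand 173 mm ahead of it and the grasp point (between the pads) lies 155 mm ahead of it; z points along the fingers, y is the line along which they close (so a half turn about z gives the same grasp; the last joint's range is limited). The gripper opens to 85 mm and grips with 20 to 120 N. Pads are 22 mm wide; open, the fingers measure 114 mm over their backs; the gripper's body (76 mm by 85 mm) begins 54 mm behind the grasp point. The pads swing forward as they close: fully open they stand 13 mm farther back than shut.
Start: joints at [1.059, 0.326, -0.193, 1.052, 0, 1.437], TCP at [0.203, 0.511, 0.405] pointing down, gripper open.
Joint ranges: [-2.65, 2.65], [-0.97, 1.79], [-1.3, 1.35], [-1.93, 2.1], [-1.47, 1.37], [-3.14, 3.14]. Speed limits (rad/s): [2.57, 2.57, 3.14, 3.14, 3.14, 3.14].

## Interface

Orientations are given as [roll, pitch, yaw] about the fixed x, y, z axes, in that order (R = Rz(yaw) Ry(pitch) Rx(roll)).
In Python, from plant import get_obs, camera, calibration, finish_job gives the robot as it stands.
- The arm moves only by the tool arm_command, never from a script. Its argument "steps" is a list that holds one entry, the list of rows, each a list of 7 numbers: the shift along the tool's x, y, z in m, then the turn, a rotation vector about the tool's x, y, z in degrees, then the gripper command: -1 is shut, 1 is fully open, values between are in proportion. A call has 1 to 5 rows; each row is the pose to reach, as a shift and turn from the pose commanded when the call began, along the tool's axes at that moment; what a row does not reach only later rows make up. A row lasts 1/10 s, in which the tool goes at most 50 mm and 8.59 degrees, less where a joint would pass 70% of its speed; a pose out of reach is approached as far as the arm can. A call with a gripper value outside its range is refused whole. The fingers move at their own pace and stop on an object; "grip_force" is the grip in N (left out, the last holds). Time passes only in rows, so rows that repeat a pose let the fingers close. It gives the time, the measured TCP pose, the force, the opening and the grip force at its end, in the units of the state.
- get_obs(): the state, without advancing time (a new reading comes with each control period).
- camera(name): name is "scene" or "top" or "wrist"; returns the picture (400x640x3 uint8, red, green, blue); there is no depth.
- calibration(name): a dict with "fx", "fy", "cx", "cy" (pixels), "extrinsics" (4x4, takes a point from camera to world coordinates); the wrist camera has in their place "mount" (4x4, takes a point from camera to tool coordinates, whose origin is the TCP and whose axes are the flange's). Camera axes: x right, y up, looking along -z (the intrinsics and any distortion apply to the point x, -y, -z); pixel columns grow to the right and rows downward; lengths in m; the calibration is good to about 2 mm. A picture is of the moment at which its call begins: read the wrist's pose just before it. calibration takes no time and is no camera call.
- finish_job(): hands the job in; it is judged then, once.
The state is a dict: "clock": time; "qpos": joint angles; "dq": joint speeds; "tau": joint torques, N m; "ee_pos": TCP position; "eef_rot": TCP orientation; "force": force on the tool from outside, world axes, zero at the start; "wrist_torque": the same for the moment, N m; "opening": finger opening in m; "grasp_force": force on a finger pad.
Only numpy, scipy, OpenCV 4.12 (cv2) and the standard library are available. Lean on these libraries where they do the work, as an engineer would, in place of code of your own. Each camera call takes 0.05 s, during which the arm holds its last target. There are 200 camera calls.

## Task

Sugar is done and tea comes next: with the fingertips, push the small caddy's open lid over so that it drops fully shut, and flip the large caddy's lid up and over past upright so that it rests open by its own weight. Only push the lids gently: do not pinch anything, do not lift, tip or shove the caddies from their places, and leave the mug, bowl, pot lid and ladle alone.

Things in the scene. Friction and masses are not known exactly. Their poses are not given: they have to be found in the camera images.
- large_caddy: The larger of two loose light-wood boxes: 120 mm deep (x), 150 mm wide (y), 80 mm high without lid, 0.95 kg. Origin: centre of its underside; x points from its front (lip side) to its hinged back, z up. It stands sideways to the robot, its front to the robot's right within about 0.45 rad.
- large_hinge (a point): Middle of the large lid's hinge line, on the box's back top edge: 60 mm behind the box origin (+x) and 80 mm up. The hinge line runs along the box's y; axes as the box. The flat brown lid is 6 mm thick and 154 mm wide, its underside level with this line when shut, and reaches 124 mm forward.
- large_lip (a point): Middle of the lower front edge of the lip on the large lid, 146 mm from the hinge line. The lip is 60 mm wide, 6 mm thick and sticks out 22 mm from the middle of the lid's front edge, with free space beneath for a fingertip. Moves with the lid; z is the lid's upper-face normal.
- large_lid (a joint): Angle of the large lid, rad: 0 shut (flat on the rim), 1.57 upright, 1.9 leaning back on its stop. It starts shut. The lid weighs about 0.1 kg on a free, lightly damped hinge, and falls by itself: shut when short of upright, open when past it. About 0.5 N up at the lip starts it.
- small_caddy: The smaller light-wood box, loose: 90 mm deep (x), 110 mm wide (y), 65 mm high without lid, 0.8 kg. Origin: centre of its underside; x points from its front to its hinged back, z up. Its front faces the robot within 0.6 rad.
- small_hinge (a point): Middle of the small lid's hinge line, on the box's back top edge: 45 mm behind the box origin (+x) and 65 mm up; axes as the box. The lid is like the large one's: 6 mm thick, 114 mm wide, reaching 94 mm from the hinge line.
- small_lip (a point): Middle of the outer edge of the small lid's lip (40 mm wide, sticking out 18 mm), on the lid's underside, 112 mm from the hinge line. While the lid stands open this is its topmost edge, about 106 mm above the hinge line and 36 mm behind it, and the lid's upper face looks backwards, away from the robot.
- small_lid (a joint): Angle of the small lid, rad: 0 shut, 1.57 upright, 1.9 leaning back on its stop. It starts open, at about 1.9. The lid weighs about 0.06 kg on a free, lightly damped hinge; once pushed forward past upright it falls shut by itself.
- mug: Bystander: green enamel mug, 80 mm across, 75 mm high, with a handle. Origin: centre of its underside.
- bowl: Bystander: small clay grinding bowl, 110 mm across, 50 mm high. Origin: centre of its underside.
- pot_lid: Bystander: aluminium pot lid, 190 mm across, 44 mm high with its black knob, lying behind the caddies. Origin: centre of its underside.
- ladle: Bystander: red plastic ladle lying on the bench behind the caddies, its cup 80 mm across and 30 mm high, handle 260 mm long along its own -y. Origin: centre of the underside of the cup.

How it is judged:
At the end, for the whole second after the job is handed in: The large lid rests past 1.75 rad (leaning back on its stop), the small lid is shut within 0.06 rad, both at rest; both caddies stand upright within 40 mm of where they began, and mug, bowl, pot lid and ladle within 30 mm (value of joint large_lid above 1.75 rad and value of joint small_lid below 0.06 rad and distance of each of large_caddy, small_caddy from where it was at the start of the episode below 0.04 m and angle between each of large_caddy, small_caddy's own z axis and vertical below 0.06 rad and linear speed of each of large_caddy, small_caddy below 0.02 m/s and velocity of joint large_lid between -0.1 and 0.1 rad/s and velocity of joint small_lid between -0.1 and 0.1 rad/s and distance of each of mug, bowl, pot_lid, ladle from where it was at the start of the episode below 0.03 m); the robot touches nothing.
It fails at once if a caddy is lifted or tipped (height (world z) of any of large_caddy, small_caddy above 0.012 m or angle between any of large_caddy, small_caddy's own z axis and vertical above 0.17 rad).
It fails at once if a caddy is shoved more than 40 mm from its place (distance of any of large_caddy, small_caddy from where it was at the start of the episode above 0.04 m).
It fails at once if a caddy or its lid is pinched or pressed hard (over 18 N) (contact force between the fingers and large_caddy above 18 N or contact force between the fingers and small_caddy above 18 N).
It fails at once if the mug, bowl, pot lid or ladle is lifted or moved more than 30 mm (distance of any of mug, bowl, pot_lid, ladle from where it was at the start of the episode above 0.03 m).
It also fails if it takes over 54 s, if anything falls off the work surface, if the arm or the gripper's body presses on something with over 40 N, if the wrist force passes 120 N, or if a joint passes its speed limit or range.

## Working session

There is one attempt and no reset: what is moved stays moved. The work goes in short steps, Python scripts to look and compute and a tool call to move; the robot and the scene stay as the last step left them, time stands still between calls to the robot, and variables do not carry over. Pictures are saved under pics/ and viewed, at most 10 in all, crops included, and the job is handed in when it is done.

Besides the shell and the picture viewer there is one more tool, called after "Call:" as name([rows], argument=value, ...), one row to a line, values as JSON. arm_command: Moves the arm, as the interface text tells. Its arguments: {"type":"object","properties":{"steps":{"type":"array","items":{"type":"array","items":{"type":"array","items":{"type":"number"}}}},"grip_force":{"type":"number"}},"required":["steps"]}

```bash
mkdir -p pics; python3 - <<'E'
from plant import *
import cv2
for n in("scene","top"):
    cv2.imwrite(f"pics/{n}0.png",camera(n)[:,:,::-1]); print(n,calibration(n))
print(get_obs())
print(calibration("wrist"))
E
```

```text
scene {'fx': 456.5999469744372, 'fy': 456.5999469744372, 'cx': 325.850215971512, 'cy': 196.85678648615897, 'extrinsics': array([[ 0.85250041, -0.44793978,  0.2694309 ,  0.89441607],
       [ 0.52271074,  0.73452118, -0.43272638, -0.48493073],
       [-0.00406734,  0.50973384,  0.86032254,  1.06687178],
       [ 0.        ,  0.        ,  0.        ,  1.        ]])}
top {'fx': 448.9415062955723, 'fy': 448.9415062955723, 'cx': 321.56802022984544, 'cy': 202.0372693199796, 'extrinsics': array([[-1.04019130e-02,  9.91338363e-01, -1.30920012e-01,
         4.09649336e-01],
       [-9.99943538e-01, -1.05968182e-02, -7.92137857e-04,
         2.42734216e-03],
       [-2.17261222e-03,  1.30904381e-01,  9.91392618e-01,
         1.41086142e+00],
       [ 0.00000000e+00,  0.00000000e+00,  0.00000000e+00,
         1.00000000e+00]])}
{'clock': 0.1, 'qpos': array([ 1.05878323e+00,  3.26856068e-01, -1.93476310e-01,  1.05197171e+00,
        2.05306282e-05,  1.43659138e+00]), 'dq': array([-0.00109326, -0.00247394,  0.00135917, -0.00069009, -0.00042826,
        0.00163739]), 'tau': array([ 1.34689012e-04, -4.44237971e+01,  2.63038230e+01,  7.90327467e-03,
       -1.64796224e-04,  4.82404900e-06]), 'ee_pos': array([0.20275481, 0.51100072, 0.40399025]), 'eef_rot': array([-3.14010120e+00, -2.22087894e-04,  2.76378432e+00]), 'force': array([ 0.49066087, -0.42526518,  0.19822683]), 'wrist_torque': array([-0.02573198, -0.04648022, -0.01598699]), 'grasp_force': 0.0, 'opening': 0.0854568219866672}
{'fx': 343.01229020939377, 'fy': 343.01229020939377, 'cx': 325.00137115431687, 'cy': 194.68026989414705, 'mount': array([[ 4.72993659e-04,  9.65482009e-01,  2.60469319e-01,
         6.56865884e-02],
       [ 9.99999812e-01, -5.58618362e-04,  2.54703351e-04,
         3.71132713e-04],
       [ 3.91414447e-04,  2.60469150e-01, -9.65482091e-01,
         3.12333779e-02],
       [ 0.00000000e+00,  0.00000000e+00,  0.00000000e+00,
         1.00000000e+00]])}
```

View pics/scene0.png

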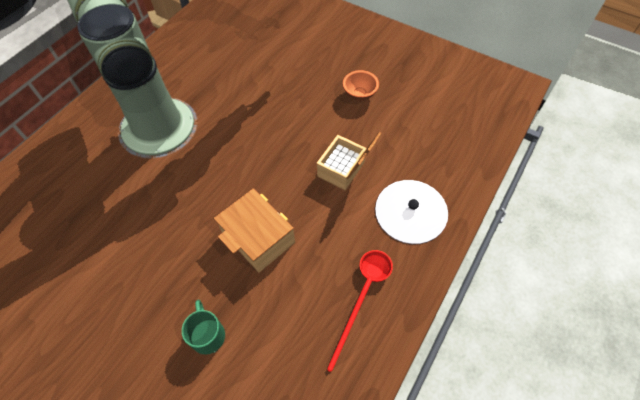

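View pics/top0.png

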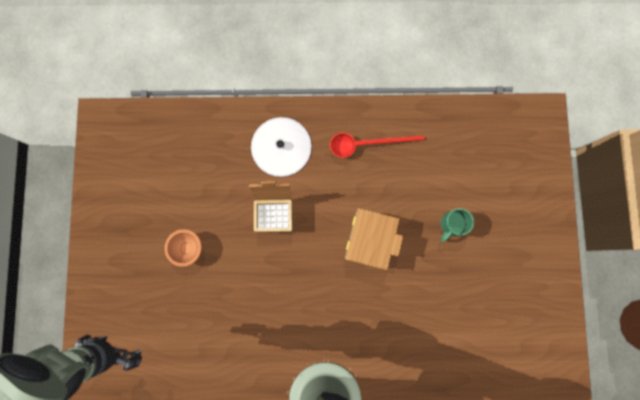

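The top view has +x up and +y left. The small caddy is near (272,216) with its open lid at (270,185). The large caddy's lid is near (373,239), its lip at (397,245) pointing right and its hinges on the left. I'll enlarge this area to get exact points.

```bash
python3 - <<'E'
import cv2
im=cv2.imread("pics/top0.png")[170:280,240:410]
cv2.imwrite("pics/crop0.png",cv2.resize(im,None,fx=4.7,fy=4.7,interpolation=cv2.INTER_CUBIC))
E
```

```text
(no output)
```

View pics/crop0.png

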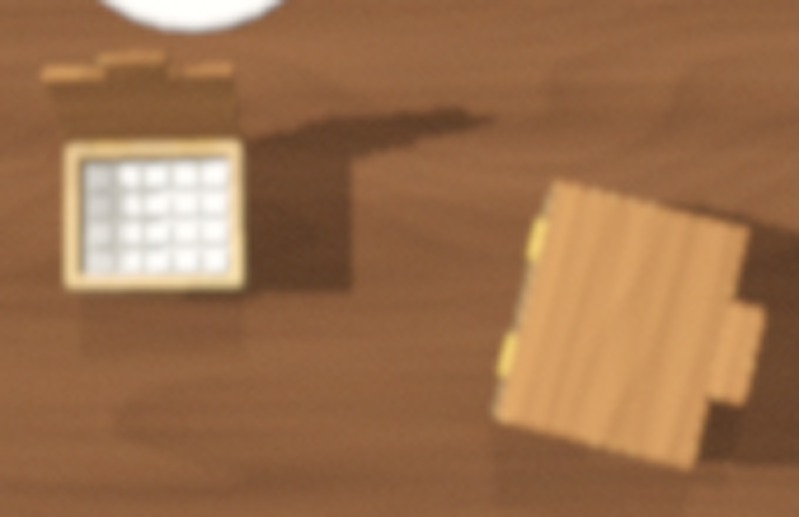

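```bash
cat > h.py <<'E'
from plant import *
import numpy as np
def px(name,u,v,z):
    c=calibration(name);E=c["extrinsics"]
    d=E[:3,:3]@np.array([(u-c["cx"])/c["fx"],-(v-c["cy"])/c["fy"],-1]);o=E[:3,3]
    return (o+d*(z-o[2])/d[2]).round(4)
E
python3 - <<'E'
from h import *
f=lambda x,y,z:px("top",x/4.7+240-.4,y/4.7+170-.4,z)
for n,p in dict(LhT=(553,180,.086),LfT=(748,228,.086),LfB=(690,468,.086),LhB=(497,420,.086),lip1=(766,309,.086),lip2=(742,404,.086),sTL=(65,142,.065),sTR=(243,142,.065),sBR=(243,290,.065),sBL=(65,290,.065),slipL=(98,60,.171),slipR=(165,60,.171)).items(): print(n,f(*p))
# scene check: lip corner of lid/hinge corners
c=calibration("scene")
for n,p in dict(mug=(458,222,.075),mughandle=(445,240,.04)).items(): print(n,px("top",*p))
E
```

```text
LhT [ 0.5659 -0.1024  0.086 ]
LfT [ 0.5341 -0.2246  0.086 ]
LfB [ 0.385  -0.1837  0.086 ]
LhB [ 0.4158 -0.0644  0.086 ]
lip1 [ 0.4831 -0.2342  0.086 ]
lip2 [ 0.4241 -0.2172  0.086 ]
sTL [0.5964 0.2097 0.065 ]
sTR [0.5951 0.095  0.065 ]
sBR [0.4998 0.0952 0.065 ]
sBL [0.501  0.2088 0.065 ]
slipL [0.6308 0.1741 0.171 ]
slipR [0.6304 0.1342 0.171 ]
mug [ 0.5217 -0.4027  0.075 ]
mughandle [ 0.4701 -0.371   0.04  ]
```

```bash
cat >> h.py <<'E'
from scipy.spatial.transform import Rotation as Ro
def go(tip,z,y,L=.173):
    """shift (mm->m) and rotvec deg in tool frame to bring fingertip to tip, tool z along z, y near y"""
    o=get_obs();R=Ro.from_euler("xyz",o["eef_rot"]).as_matrix()
    z=np.array(z,float);z/=np.linalg.norm(z);y=np.array(y,float);y-=z*(y@z);y/=np.linalg.norm(y)
    T=np.c_[np.cross(y,z),y,z];p=np.array(tip)-L*z
    print("shift",(R.T@(p-o["ee_pos"])).round(3),"rot",Ro.from_matrix(R.T@T).as_rotvec(degrees=True).round(1),"t",round(o["clock"],2),"tip",(o["ee_pos"]+L*R[:,2]).round(3),"F",o["force"].round(1),"open",round(o["opening"],3))
E
python3 - <<'E'
from h import *
go((.68,.154,.235),(0,0,-1),(1,0,0))
print(px("top",281,146,.01),px("top",281,177,.01))
E
```

```text
shift [-0.575 -0.156 -0.004] rot [-0.1  0.  68.4] t 0.1 tip [0.203 0.511 0.231] F [ 0.5 -0.4  0.2] open 0.085
[0.7769 0.1315 0.01  ] [0.6761 0.1314 0.01  ]
```

Call:
arm_command([
  [[-0.05, -0.013, 0, 0, 0, 6, -1], [-0.1, -0.027, 0, 0, 0, 12, -1], [-0.145, -0.04, 0, 0, 0, 18, -1], [-0.19, -0.052, 0, 0, 0, 24, -1], [-0.235, -0.064, 0, 0, 0, 30, -1]],
], grip_force=20)

```text
clock: 0.6
ee_pos: [0.3989, 0.3636, 0.4044]
eef_rot: [-3.141, -0.0, 2.236]
force: [0.4, 1.2, 0.1]
opening: 0.0123
grasp_force: 0.0
```

```bash
python3 -c "
from h import *
go((.68,.154,.235),(0,0,-1),(1,0,0))"
```

```text
shift [-0.338  0.092 -0.004] rot [-0.   0.  38.1] t 0.6 tip [0.399 0.364 0.231] F [0.4 1.2 0.1] open 0.012
```

Call:
arm_command([
  [[-0.045, 0.012, 0, 0, 0, 8, -1], [-0.09, 0.025, 0, 0, 0, 16, -1], [-0.135, 0.037, 0, 0, 0, 24, -1], [-0.18, 0.05, 0, 0, 0, 32, -1], [-0.22, 0.06, 0, 0, 0, 38, -1]],
])

```text
clock: 1.1
ee_pos: [0.5828, 0.2281, 0.4041]
eef_rot: [-3.141, 0.0, 1.571]
force: [-0.4, 0.1, 0.2]
opening: 0.0002
grasp_force: 0.0
```

```bash
python3 -c "
from h import *
go((.68,.154,.235),(0,0,-1),(1,0,0))"
```

```text
shift [-0.074  0.097 -0.004] rot [-0.  0.  0.] t 1.1 tip [0.583 0.228 0.231] F [-0.4  0.1  0.2] open 0.0
```

Call:
arm_command([
  [[-0.037, 0.048, 0, 0, 0, 0, -1], [-0.074, 0.1, 0, 0, 0, 0, -1], [-0.074, 0.1, 0, 0, 0, 0, -1], [-0.074, 0.1, 0.05, 0, 0, 0, -1], [-0.074, 0.1, 0.1, 0, 0, 0, -1]],
])

```text
clock: 1.6
ee_pos: [0.6833, 0.1552, 0.3045]
eef_rot: [3.138, -0.001, 1.575]
force: [0.9, -0.2, -0.5]
opening: -0.0001
grasp_force: 0.0
```

```bash
python3 -c "
from h import *
cv=__import__('cv2');cv.imwrite('pics/s1.png',cv.resize(camera('scene')[60:260,200:460,::-1],None,fx=3,fy=3))
go((.59,.154,.13),(0,0,-1),(1,0,0))"
```

```text
shift [-0.001 -0.089 -0.009] rot [-0.7  0.1  0.3] t 1.65 tip [0.677 0.155 0.12 ] F [-4.  -0.3 -7.5] open -0.0
```

View pics/s1.png

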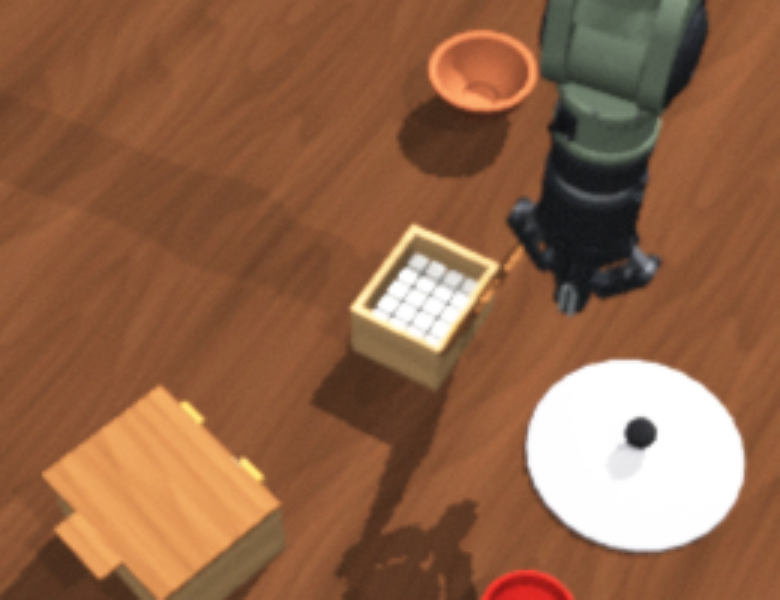

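The fingers are behind the small lid, but the outer linkage at crop (525,225) is close to the lid's top edge. I'll raise the tool so only the tips touch the lid, then push toward the robot.

Call:
arm_command([
  [[0, 0, -0.03, 0, 0, 0, -1], [0, 0, -0.03, 0, 0, 0, -1], [0, -0.01, -0.03, 0, 0, 0, -1], [0, -0.02, -0.03, 0, 0, 0, -1], [0, -0.03, -0.03, 0, 0, 0, -1]],
])

```text
clock: 2.15
ee_pos: [0.6514, 0.1564, 0.3357]
eef_rot: [3.141, -0.0, 1.577]
force: [0.2, -0.4, 0.3]
opening: -0.0
grasp_force: 0.0
```

Call:
arm_command([
  [[0, -0.01, 0, 0, 0, 0, -1], [0, -0.02, 0, 0, 0, 0, -1], [0, -0.03, 0, 0, 0, 0, -1], [0, -0.04, 0, 0, 0, 0, -1], [0, -0.05, 0, 0, 0, 0, -1]],
])

```text
clock: 2.65
ee_pos: [0.6012, 0.156, 0.3354]
eef_rot: [3.141, -0.0, 1.577]
force: [-0.5, 0.5, 0.0]
opening: 0.0
grasp_force: 0.1
```

Call:
arm_command([
  [[0, -0.012, 0, 0, 0, 0, -1], [0, -0.024, 0, 0, 0, 0, -1], [0, -0.036, 0, 0, 0, 0, -1], [0, -0.036, 0, 0, 0, 0, -1], [0, -0.036, 0, 0, 0, 0, -1]],
])

```text
clock: 3.15
ee_pos: [0.5658, 0.1557, 0.3351]
eef_rot: [3.141, -0.0, 1.577]
force: [1.1, 0.1, 0.8]
opening: 0.0003
grasp_force: 0.0
```

```bash
python3 -c "
from h import *
cv=__import__('cv2');cv.imwrite('pics/s2.png',cv.resize(camera('scene')[60:260,200:460,::-1],None,fx=3,fy=3))
go((.59,.154,.13),(0,0,-1),(1,0,0))"
```

```text
shift [-0.002  0.024  0.032] rot [ 0.1 -0.   0.4] t 3.2 tip [0.566 0.156 0.162] F [-0.  -0.2 -0.1] open 0.0
```

View pics/s2.png

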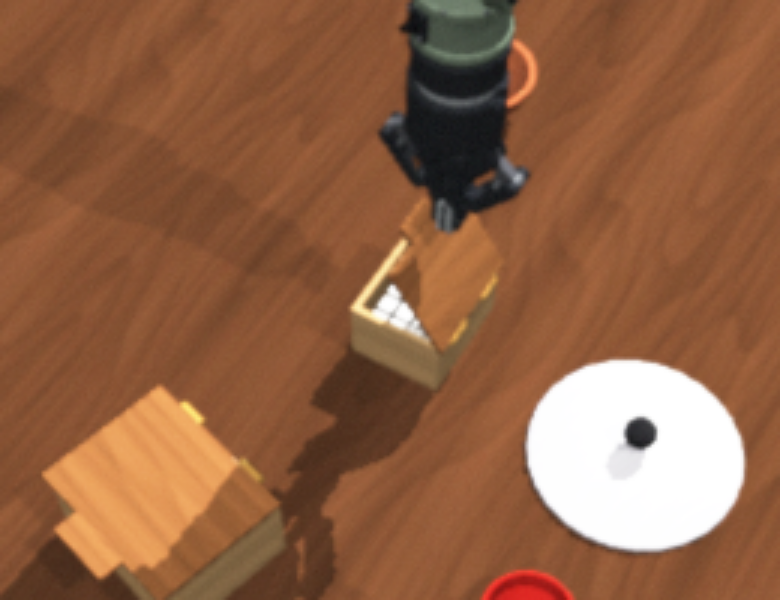

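The small lid is falling shut (crop around (450,270)). Next I move over to the large caddy's lip side.

```bash
python3 -c "
from h import *
go((.40,-.29,.21),(0,0,-1),(.866,-.5,0))"
```

```text
shift [-0.445 -0.169 -0.048] rot [ 0.1 -0.  30.4] t 3.2 tip [0.566 0.156 0.162] F [-0.  -0.2 -0.1] open 0.0
```

Call:
arm_command([
  [[-0.02, -0.01, -0.04, 0, 0, 3, -1], [-0.065, -0.025, -0.048, 0, 0, 6, -1], [-0.11, -0.042, -0.048, 0, 0, 9, -1], [-0.155, -0.06, -0.048, 0, 0, 12, -1], [-0.2, -0.077, -0.048, 0, 0, 15, -1]],
])

```text
clock: 3.7
ee_pos: [0.4897, -0.0465, 0.3831]
eef_rot: [3.14, 0.0, 1.314]
force: [1.0, -1.1, 0.4]
opening: -0.0
grasp_force: 0.0
```

```bash
python3 -c "
from h import *
go((.40,-.29,.21),(0,0,-1),(.866,-.5,0))"
```

```text
shift [-0.258 -0.025  0.   ] rot [ 0.1 -0.  15.3] t 3.7 tip [ 0.49  -0.047  0.21 ] F [ 1.  -1.1  0.4] open -0.0
```

Call:
arm_command([
  [[-0.045, -0.005, 0, 0, 0, 3, -1], [-0.09, -0.01, 0, 0, 0, 6, -1], [-0.135, -0.015, 0, 0, 0, 9, -1], [-0.18, -0.02, 0, 0, 0, 12, -1], [-0.225, -0.025, 0, 0, 0, 15, -1]],
])

```text
clock: 4.2
ee_pos: [0.4084, -0.2583, 0.383]
eef_rot: [3.14, 0.0, 1.051]
force: [0.7, -0.4, -0.1]
opening: 0.0002
grasp_force: 0.0
```

```bash
python3 -c "
from h import *
t=np.radians(72)
go((.40,-.31,.15),(.5*np.sin(t),.866*np.sin(t),-np.cos(t)),(.866,-.5,0))"
```

```text
shift [-0.214  0.018  0.18 ] rot [-0.1 72.   0.2] t 4.2 tip [ 0.409 -0.258  0.21 ] F [ 0.7 -0.4 -0.1] open 0.0
```

Call:
arm_command([
  [[-0.03, 0.002, 0.0, 0, 8, 0, -1], [-0.06, 0.004, 0.01, 0, 16, 0, -1], [-0.09, 0.006, 0.03, 0, 24, 0, -1], [-0.12, 0.008, 0.045, 0, 32, 0, -1], [-0.145, 0.01, 0.065, 0, 40, 0, -1]],
])

```text
clock: 4.7
ee_pos: [0.3453, -0.3897, 0.318]
eef_rot: [3.136, -0.701, 1.055]
force: [0.4, 0.3, 0.1]
opening: 0.0001
grasp_force: 0.0
```

```bash
python3 -c "
from h import *
t=np.radians(72)
go((.40,-.31,.15),(.5*np.sin(t),.866*np.sin(t),-np.cos(t)),(.866,-.5,0));print(get_obs()['qpos'].round(2))"
```

```text
shift [-0.126  0.007  0.044] rot [-0.1 31.8  0.3] t 4.7 tip [ 0.401 -0.293  0.186] F [0.4 0.3 0.1] open 0.0
[-1.12  0.53 -0.22  1.26  0.56  0.83]
```

Call:
arm_command([
  [[-0.032, 0.002, 0.011, 0, 8, 0, -1], [-0.064, 0.004, 0.022, 0, 16, 0, -1], [-0.095, 0.006, 0.033, 0, 24, 0, -1], [-0.126, 0.007, 0.044, 0, 32, 0, -1], [-0.126, 0.007, 0.044, 0, 32, 0, -1]],
])

```text
clock: 5.2
ee_pos: [0.3156, -0.4492, 0.1899]
eef_rot: [-3.083, -1.272, 0.995]
force: [0.2, 1.6, -1.7]
opening: 0.0
grasp_force: 0.0
```

```bash
python3 -c "
from h import *
t=np.radians(72)
zz=(.5*np.sin(t),.866*np.sin(t),-np.cos(t))
go((.415,-.285,.055),zz,(.866,-.5,0));print(get_obs()['qpos'].round(2))
go((.456,-.2155,.055),zz,(.866,-.5,0))"
```

```text
shift [-0.07   0.005  0.05 ] rot [-0.5 -0.9 -0.9] t 5.2 tip [ 0.397 -0.305  0.139] F [ 0.2  1.6 -1.7] open 0.0
[-1.26  1.02  0.04  1.73  0.78  0.32]
shift [-0.046  0.007  0.127] rot [-0.5 -0.9 -0.9] t 5.2 tip [ 0.397 -0.305  0.139] F [ 0.2  1.6 -1.7] open 0.0
```

Call:
arm_command([
  [[-0.023, 0.002, 0.016, 0, 0, 0, -1], [-0.046, 0.003, 0.033, 0, 0, 0, -1], [-0.07, 0.005, 0.05, 0, 0, 0, -1], [-0.07, 0.005, 0.05, 0, 0, 0, -1], [-0.07, 0.005, 0.05, 0, 0, 0, -1]],
])

```text
clock: 5.7
ee_pos: [0.336, -0.4304, 0.1235]
eef_rot: [3.133, -1.254, 1.062]
force: [1.1, 0.5, -0.4]
opening: -0.0001
grasp_force: 0.0
```

```bash
python3 -c "
from h import *
t=np.radians(72)
zz=(.5*np.sin(t),.866*np.sin(t),-np.cos(t))
print(get_obs()['qpos'].round(2))
go((.456,-.2155,.055),zz,(.866,-.5,0))
cv=__import__('cv2');a=camera('scene')[150:350,100:300,::-1];cv.imwrite('pics/s3.png',cv.resize(__import__('numpy').hstack([a,camera('top')[180:380,310:510,::-1]]),None,fx=2,fy=2))"
```

```text
[-1.22  1.1   0.01  1.59  0.81  0.35]
shift [ 0.011 -0.003  0.082] rot [-0.3  0.2  0.3] t 5.7 tip [ 0.417 -0.288  0.07 ] F [ 1.1  0.5 -0.4] open -0.0
```

View pics/s3.png

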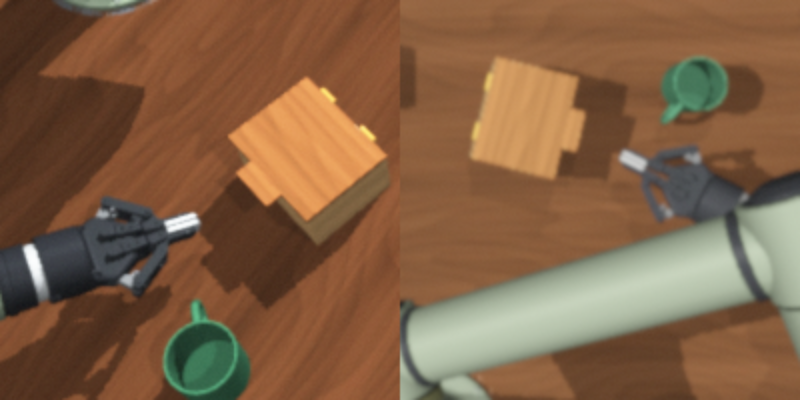

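The tips are level, in front of the lip and clear of the mug handle. I'll advance under the lip.

Call:
arm_command([
  [[-0.004, -0.001, 0.02, 0, 0, 0, -1], [-0.004, -0.002, 0.04, 0, 0, 0, -1], [0, -0.003, 0.06, 0, 0, 0, -1], [0.008, -0.003, 0.08, 0, 0, 0, -1], [0.008, -0.003, 0.08, 0, 0, 0, -1]],
])

```text
clock: 6.3
ee_pos: [0.3726, -0.359, 0.1059]
eef_rot: [3.137, -1.255, 1.06]
force: [0.2, 1.3, 0.3]
opening: -0.0002
grasp_force: 0.0
```

```bash
python3 - <<'E'
from h import *
t=np.radians(72)
zz=(.5*np.sin(t),.866*np.sin(t),-np.cos(t))
h=np.array([.491,-.083,.08]);d=np.array([-.253,-.967,0]);u=np.array([0,0,1])
cv=__import__('cv2');cv.imwrite('pics/s4.png',cv.resize(camera('scene')[180:280,180:320,::-1],None,fx=4,fy=4))
for f,r in((0,.137),(15,.137),(30,.135),(45,.132),(60,.13),(75,.125),(90,.12),(102,.115)):
    a=np.radians(f); print(f);go(h+r*(np.cos(a)*d+np.sin(a)*u)+.012*(np.sin(a)*d-np.cos(a)*u),zz,(.866,-.5,0))
E
```

```text
0
shift [ 0.016  0.001 -0.002] rot [-0.4  0.1  0.2] t 6.35 tip [ 0.453 -0.217  0.052] F [-0.3 -0.1 -0.6] open -0.0
15
shift [ 0.05   0.    -0.012] rot [-0.4  0.1  0.2] t 6.35 tip [ 0.453 -0.217  0.052] F [-0.3 -0.1 -0.6] open -0.0
30
shift [ 0.086 -0.003 -0.011] rot [-0.4  0.1  0.2] t 6.35 tip [ 0.453 -0.217  0.052] F [-0.3 -0.1 -0.6] open -0.0
45
shift [ 0.118 -0.008 -0.   ] rot [-0.4  0.1  0.2] t 6.35 tip [ 0.453 -0.217  0.052] F [-0.3 -0.1 -0.6] open -0.0
60
shift [ 0.147 -0.015  0.018] rot [-0.4  0.1  0.2] t 6.35 tip [ 0.453 -0.217  0.052] F [-0.3 -0.1 -0.6] open -0.0
75
shift [ 0.167 -0.023  0.043] rot [-0.4  0.1  0.2] t 6.35 tip [ 0.453 -0.217  0.052] F [-0.3 -0.1 -0.6] open -0.0
90
shift [ 0.179 -0.031  0.072] rot [-0.4  0.1  0.2] t 6.35 tip [ 0.453 -0.217  0.052] F [-0.3 -0.1 -0.6] open -0.0
102
shift [ 0.181 -0.037  0.095] rot [-0.4  0.1  0.2] t 6.35 tip [ 0.453 -0.217  0.052] F [-0.3 -0.1 -0.6] open -0.0
```

View pics/s4.png

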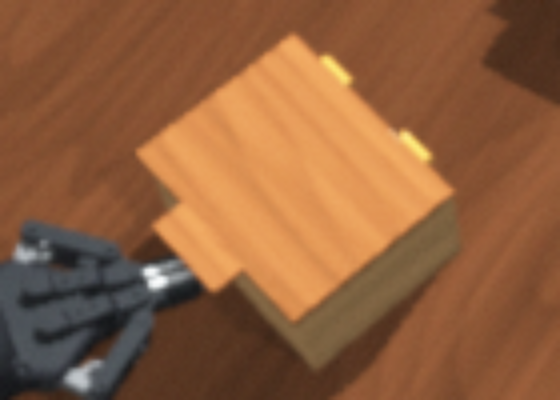

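The fingertips sit under the lip (crop around (195,275)) with no contact force, so I start lifting along the arc.

Call:
arm_command([
  [[0.008, 0, -0.002, 0, 0, 0, -1], [0.016, 0, -0.003, 0, 0, 0, -1], [0.027, 0, -0.006, 0, 0, 0, -1], [0.038, 0, -0.009, 0, 0, 0, -1], [0.05, 0, -0.011, 0, 0, 0, -1]],
])

```text
clock: 6.85
ee_pos: [0.3739, -0.3561, 0.156]
eef_rot: [3.141, -1.256, 1.053]
force: [-0.7, 0.3, -0.7]
opening: 0.0002
grasp_force: 0.3
```

```bash
python3 - <<'E'
from h import *
go((.453,-.217,.052),(.4755,.8236,-.309),(.866,-.5,0))
cv=__import__('cv2');cv.imwrite('pics/s5.png',cv.resize(camera('scene')[180:280,180:320,::-1],None,fx=4,fy=4))
E
```

```text
shift [-0.049 -0.001  0.011] rot [-0.3  0.   0.1] t 6.85 tip [ 0.455 -0.213  0.102] F [-0.7  0.3 -0.7] open 0.0
```

View pics/s5.png

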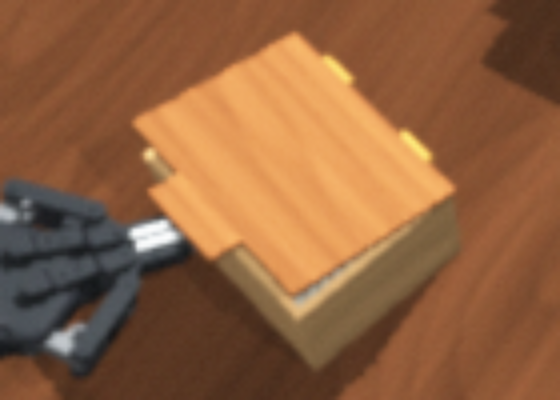

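The lid is lifting cleanly with forces under 1 N. I'll continue along the arc.

Call:
arm_command([
  [[0.018, -0.001, 0, 0, 0, 0, -1], [0.036, -0.003, 0.001, 0, 0, 0, -1], [0.053, -0.005, 0.006, 0, 0, 0, -1], [0.068, -0.008, 0.011, 0, 0, 0, -1], [0.083, -0.011, 0.02, 0, 0, 0, -1]],
])

```text
clock: 7.4
ee_pos: [0.3866, -0.3112, 0.2285]
eef_rot: [3.14, -1.256, 1.054]
force: [0.3, -0.7, -0.3]
opening: -0.0002
grasp_force: 0.3
```

Call:
arm_command([
  [[0.014, -0.004, 0.009, 0, 0, 0, -1], [0.025, -0.008, 0.022, 0, 0, 0, -1], [0.034, -0.012, 0.034, 0, 0, 0, -1], [0.04, -0.016, 0.048, 0, 0, 0, -1], [0.046, -0.02, 0.063, 0, 0, 0, -1]],
])

```text
clock: 7.9
ee_pos: [0.4061, -0.2358, 0.252]
eef_rot: [-3.141, -1.257, 1.053]
force: [-0.2, 0.4, -0.2]
opening: -0.0
grasp_force: 0.1
```

```bash
python3 - <<'E'
from h import *
go((.453,-.217,.052),(.4755,.8236,-.309),(.866,-.5,0))
cv=__import__('cv2');cv.imwrite('pics/s6.png',cv.resize(camera('scene')[100:300,160:400,::-1],None,fx=3,fy=3))
E
```

```text
shift [-0.178  0.03  -0.074] rot [-0.4 -0.   0.1] t 7.9 tip [ 0.487 -0.093  0.199] F [-0.2  0.4 -0.2] open -0.0
```

View pics/s6.png

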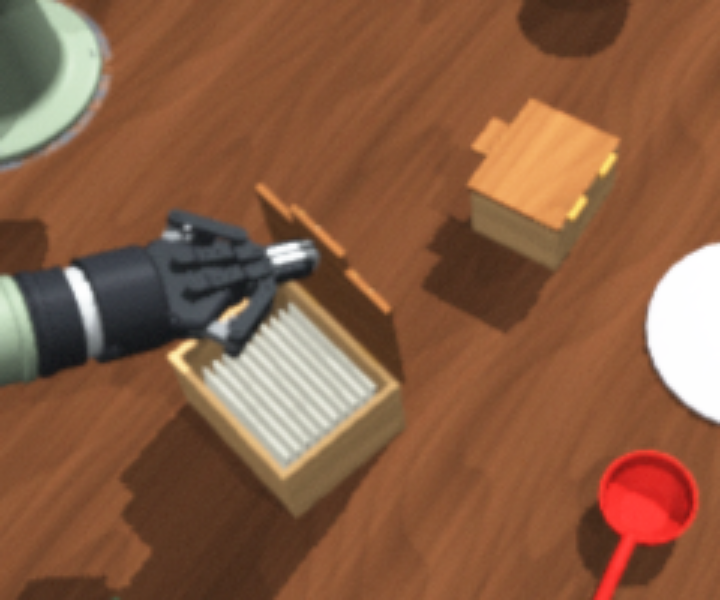

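The small lid is shut and the large lid is about upright. I'll push it a little further, then back off.

Call:
arm_command([
  [[0.002, -0.003, 0.01, 0, 0, 0, -1], [0.004, -0.006, 0.02, 0, 0, 0, -1], [0.007, -0.009, 0.03, 0, 0, 0, -1], [0.01, -0.011, 0.04, 0, 0, 0, -1], [0.01, -0.011, 0.04, 0, 0, 0, -1]],
])

```text
clock: 8.45
ee_pos: [0.4166, -0.1947, 0.2489]
eef_rot: [-3.14, -1.257, 1.054]
force: [-0.2, -0.0, -0.4]
opening: -0.0003
grasp_force: 0.0
```

Call:
arm_command([
  [[0.01, 0, -0.02, 0, 0, 0, -1], [0.03, 0, -0.06, 0, 0, 0, -1], [0.04, 0, -0.1, 0, 0, 0, -1], [0.05, 0, -0.14, 0, 0, 0, -1], [0.05, 0, -0.14, 0, 0, 0, -1]],
])

```text
clock: 8.95
ee_pos: [0.3573, -0.3022, 0.3416]
eef_rot: [3.132, -1.255, 1.056]
force: [-0.0, -0.2, -0.2]
opening: -0.0
grasp_force: 0.0
```

Call:
arm_command([
  [[0, 0, 0, 0, 0, 0, -1], [0, 0, 0, 0, 0, 0, -1], [0, 0, 0, 0, 0, 0, -1], [0, 0, 0, 0, 0, 0, -1], [0, 0, 0, 0, 0, 0, -1]],
])

```text
clock: 9.45
ee_pos: [0.3587, -0.2976, 0.3396]
eef_rot: [-3.14, -1.257, 1.053]
force: [0.6, 0.7, -0.1]
opening: -0.0001
grasp_force: 0.0
```

```bash
python3 - <<'E'
from h import *
go((.453,-.217,.052),(.4755,.8236,-.309),(.866,-.5,0))
cv=__import__('cv2');cv.imwrite('pics/s7.png',np.hstack([cv.resize(camera('scene')[100:300,160:360,::-1],None,fx=2,fy=2),cv.resize(camera('top')[120:320,230:430,::-1],None,fx=2,fy=2)]))
E
```

```text
shift [-0.237  0.041  0.027] rot [-0.4 -0.   0.1] t 9.45 tip [ 0.44  -0.155  0.286] F [ 0.6  0.7 -0.1] open -0.0
```

View pics/s7.png

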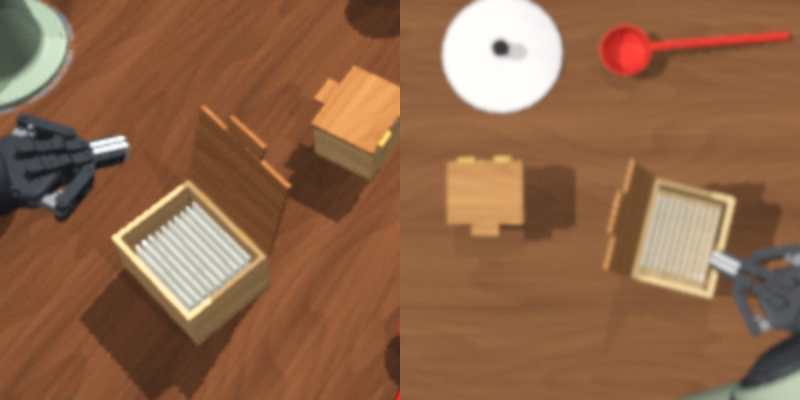

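The large lid is leaning open, the small lid is shut, and the gripper is clear of everything. Before handing in, I'll wait half a second for the lids to settle.

Call:
arm_command([
  [[0, 0, 0, 0, 0, 0, -1], [0, 0, 0, 0, 0, 0, -1], [0, 0, 0, 0, 0, 0, -1], [0, 0, 0, 0, 0, 0, -1], [0, 0, 0, 0, 0, 0, -1]],
])

```text
clock: 10.05
ee_pos: [0.3584, -0.2983, 0.3398]
eef_rot: [3.141, -1.257, 1.053]
force: [-0.4, 0.6, -0.3]
opening: -0.0001
grasp_force: 0.0
```

```bash
python3 -c "
from plant import *
print(finish_job())"
```

```text
the job is handed in; nothing more can be done
None
```

I handed the job in at about 10 s: in the last pictures the small caddy's lid is shut, the large one's leans open past upright, and the caddies and other items look to be in place; `finish_job()` returned no verdict.

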